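# Stand up the tipped diamond drum and fit it on the glass grinder's spindle

## Task

The diamond drum has tipped over on the banding wheel: lift it off, stand it on the table or the carpet mat on its slotted foot and let go of it. Then take it again from straight above, lower it (do not drop it) through the grinder's splash guard onto the spindle, turn it until its slots slip over the cross pin and it sits fully home, and let go. Leave the slim drum, the glass pot and the jar standing where they are.

Things in the scene. Friction and masses are not known exactly. Their poses are not given: they have to be found in the camera images.
- drum: the diamond drum: a round grey gritty sleeve, 40 mm in diameter and 70 mm long, 0.2 kg, closed at one end (smooth steel cap), bored from the other (slotted steel foot). Origin on the axis at mid-length, 35 mm from either end; z runs along the axis from foot to cap. Twelve faint flats outside, 38.6 mm across, keep it from rolling. It starts lying on its side on the banding wheel.
- drum_foot (a point): centre of the drum's foot end, axes as the drum's. From here a blind bore 19 mm wide runs 61 mm deep towards the cap. Four slots, 10 mm wide and 11 mm deep, cut right through the wall of the foot along the drum's own x and y axes (+x, -x, +y, -y); their mouths flare to 13 mm over the last 3 mm.
- drum_cap (a point): centre of the drum's closed cap end, axes as the drum's
- wheel_top (a point): centre of the top face of the banding wheel, a plain aluminium disc 190 mm in diameter and 8 mm thick, its top 76 mm above the table. It spins freely about the vertical at the least touch and does not tilt.
- wheel_foot (a point): centre of the underside of the banding wheel's fixed round foot, 120 mm in diameter, on the carpet mat. The mat is flat, fixed and 11 mm thick; it covers the table to the left of its right-hand edge, a straight line from (x 0.45, y 0.12) to (x 1.0, y -0.04) on the table. To the right of that line, between mat and grinder, the bare table is at height 0.
- grinder: the glass grinder, fixed to the table: a grey case 190 x 180 mm whose aluminium deck is 80 mm above the table. Origin on the table directly below the spindle axis; z up, x from its front panel to its back. A fixed table kiln, 252 mm high, stands on the table right in front of it, on the robot's side.
- guard_top (a point): on the spindle axis, at the height of the top edge of the clear splash guard (175 mm above the table): a round wall standing on the deck round the spindle, 124 mm inside diameter, 4 mm thick, 95 mm high, open over 72 degrees at the grinder's front (-x). It is taller than the seated drum and the opening is narrower than a hand: only a hand pointing straight down fits in.
- spindle_seat (a point): centre of the flat steel shoulder, 40 mm in diameter, 84 mm above the table, on which the drum's foot rests when it is fully home; axes as the grinder's
- spindle_tip (a point): top of the upright steel spindle, 55 mm above the shoulder; the spindle is 16 mm in diameter, its last 5 mm tapered to 7 mm
- pin_top (a point): on the spindle axis, level with the top of the cross pin (6 mm thick, 36 mm long, level, through the spindle), 8 mm above the shoulder: a drum not turned right stops here, 8 mm too high. The pin lies at any angle, not reported. The spindle is stiff to turn (0.35 N m): a lightly pressed drum slides round on the pin. A turn of at most 90 degrees finds it, with 6 degrees of play either way.
- slim_drum: bystander: a slim grinding drum, 25 mm in diameter and 48 mm high, standing on the table in front of the banding wheel; origin at the centre of its underside
- glass_pot: bystander: an empty glass ramekin, 87 mm in diameter and 50 mm high; origin at the centre of its underside
- jar_fern: bystander: a clear jar, 81 mm in diameter and 120 mm high, standing on the table to the right of the grinder; origin at the centre of its underside
- parts_drawers: furniture, fixed, never in need of handling: a dark drawer unit, 160 mm deep, 239 mm wide and 133 mm high, on the table between the robot and the work; origin at the centre of its underside
Things that resemble listed ones, but are neither listed nor needed, are in the scene too. Several things have the shape of the drum; the one meant has the colours described above.

How it is judged:
On the way:
1. the drum stands upright on its slotted foot on the table or the carpet mat, off the banding wheel, and the hand has let go of it (angle between drum's own z axis and vertical below 0.1 rad and height (world z) of drum_foot below 0.018 m and horizontal distance between drum and wheel_top above 0.1 m and contact force between the fingers and drum below 0.05 N and linear speed of drum below 0.03 m/s), for 0.2 s.
At the end, for the whole second after the job is handed in: the drum is on the spindle, upright within 3.4 degrees, centred within 3 mm, its foot on the shoulder within 3 mm, at rest and let go; the slim drum, the glass pot and the jar still stand upright within 4 cm of where they were (horizontal distance between drum_foot and spindle_seat below 0.003 m and height (world z) of drum_foot between 0.081 and 0.087 m and angle between drum's own z axis and vertical below 0.06 rad and linear speed of drum below 0.01 m/s and contact force between the fingers and drum below 0.05 N and angle between each of slim_drum, glass_pot, jar_fern's own z axis and vertical below 0.2 rad); the robot touches nothing.
It fails at once if the slim drum, the glass pot or the jar is knocked over or shifted by more than 4 cm (distance of any of slim_drum, glass_pot, jar_fern from where it was at the start of the episode above 0.04 m).
It fails at once if the drum is dropped onto the spindle: it falls faster than 0.5 m/s with its foot below the spindle's tip, above the pin (horizontal distance between drum_foot and spindle_seat below 0.03 m and height (world z) of drum_foot between 0.095 and 0.139 m and linear speed of drum above 0.5 m/s).
It also fails if it takes over 72 s, if anything falls off the work surface, if the arm or the gripper's body presses on something with over 40 N, if the wrist force passes 120 N, or if a joint passes its speed limit or range.

## Robot

A 7-joint arm with a two-finger parallel gripper is mounted at the origin on a cart in front of the work surface, level with it; the furniture and walls round the work are solid. World frame = base frame: x ahead of the robot, y to its left, z up, the work surface at z = 0. Lengths are in m, angles in rad, forces in N, time in s.
With the tool pointing down it reaches from about 0.425 to 1.025 m from the base axis. Payload 9.4 kg.
Tool frame: the origin (TCP) lies midway between the tips of the shut fingers; the grasp point (between the pads) lies 19 mm behind it; z points along the fingers, y is the line along which they close (so a half turn about z gives the same grasp; the last joint's range is limited). The gripper opens to 85 mm and grips with 20 to 120 N. Pads are 22 mm wide; open, the fingers measure 114 mm over their backs; the gripper's body (76 mm by 85 mm) begins 54 mm behind the grasp point. The pads swing forward as they close: fully open they stand 13 mm farther back than shut.
Start: joints at [1.214, 0.599, -0.003, 1.599, 0.002, 0.943, -0.08], TCP at [0.2, -0.697, 0.231] pointing down, gripper open.
Joint ranges: [-2.57, 2.57], [-0.35, 1.97], [-1.29, 1.29], [0.11, 2.56], [-1.05, 4.19], [0.11, 1.86], [-2.63, 2.63]. Speed limits (rad/s): [2.22, 2.22, 3.01, 3.01, 3.14, 3.14, 3.14].

## Interface

Orientations are given as a unit quaternion [x, y, z, w].
In Python, from rig import get_state, camera, job_done gives the robot as it stands.
- The arm moves only by the shell command python3 -m creep 'ROWS' [FORCE]. ROWS is JSON, a list of rows, each a list of 5 numbers: the shift along the tool's x, y, z as a fraction of full scale, then the turn about the tool's z as a fraction of full scale, then the opening, from 0 (shut) to 1 (fully open). A call has 1 to 10 rows; each row shifts and turns the commanded pose from where the row before left it, along the tool's axes as they then stand; what a row does not reach is not made up. Full scale, the value 1, is 0.04 m for a shift and 0.1 rad for a turn. A row lasts 1/8 s, in which the tool goes at most 62.5 mm and 10.7 degrees, less where a joint would pass 70% of its speed; a pose out of reach is approached as far as the arm can. A call with a number of a shift or a turn outside -1 to 1 is refused whole. A call with a gripper value outside its range is refused whole. The fingers move at their own pace and stop on an object; FORCE is the grip in N (left out, the last holds). Time passes only in rows, so rows that do not move let the fingers close. It gives the time, the measured TCP pose, the force, the opening and the grip force at its end, in the units of the state.
- get_state(): the state, without advancing time (a new reading comes with each control period).
- camera(name): name is "scene" or "side" or "wrist"; returns a dict with "img" (480x640x3 uint8, blue, green, red), "fovy" (degrees; the focal length in pixels is half the picture's height over the tangent of half this angle, whatever the lens; pixels are square), "cx", "cy" (the principal point, pixels), "origin" and "rotation" of the camera in the world; the wrist camera has in their place "tool_from_camera" (4x4, takes a point from camera to tool coordinates, whose origin is the TCP and whose axes are the flange's). Camera axes: x right, y down, z forward; pixel columns grow to the right and rows downward; lengths in m; the calibration is good to about 2 mm. A picture is of the moment at which its call begins: read the wrist's pose just before it. There is no depth.
- job_done(): hands the job in; it is judged then, once.
The state is a dict: "time": time; "qpos": joint angles; "joint_velocities": joint speeds; "effort": joint torques, N m; "tcp_pos": TCP position; "ee_rot": TCP orientation; "force": force on the tool from outside, world axes, zero at the start; "torque": the same for the moment, N m; "width": finger opening in m; "grasp_force": force on a finger pad.
Only numpy, scipy, OpenCV 4.12 (cv2) and the standard library are available. Lean on these libraries where they do the work, as an engineer would, in place of code of your own. Each camera call takes 0.05 s, during which the arm holds its last target. There are 200 camera calls.

## Working session

There is one attempt and no reset: what is moved stays moved. The work goes in short steps, Python scripts to look and compute and a shell command to move; the robot and the scene stay as the last step left them, time stands still between calls to the robot, and variables do not carry over. Pictures are saved under pics/ and viewed, at most 10 in all, crops included, and the job is handed in when it is done.

```bash
ls; mkdir -p pics; python3 - <<'E'
from rig import get_state,camera
import cv2,numpy as np
s=get_state();print(s)
ims=[]
for n in("scene","side"):
    c=camera(n);cv2.imwrite(f"pics/{n}0.png",c["img"]);print(n,c["fovy"],c["cx"],c["cy"],c["origin"],c["rotation"])
c=camera("wrist");print(c["fovy"],c["cx"],c["cy"],c["tool_from_camera"])
E
```

```text
pics
{'time': 0.0, 'qpos': array([ 1.21426983,  0.60014641, -0.00252015,  1.60015448,  0.00178428,
        0.94284329, -0.07978804]), 'joint_velocities': array([ 0.00060361,  0.0001345 ,  0.00082042, -0.001265  , -0.00103662,
       -0.00108353,  0.00037936]), 'effort': array([-1.15965486e-03, -7.76437569e+01,  1.56440634e+00, -2.57999593e+01,
        1.22300454e-02,  9.10835923e-03,  1.00202189e-05]), 'tcp_pos': array([ 0.20008173, -0.69635668,  0.2303931 ]), 'ee_rot': array([ 9.90224859e-01,  1.39478059e-01, -1.78107500e-04, -7.53962699e-04]), 'force': array([0.49355696, 1.00491402, 0.65851338]), 'torque': array([ 0.02190472, -0.02383047,  0.02011316]), 'grasp_force': 0.0, 'width': 0.08531284589002752}
scene 57.3793082366233 319.1052793617761 241.98471102142264 [0.20077326 0.97681382 0.70681504] [-0.17096658  0.84692218 -0.49376718  0.09842367]
side 44.389746336156065 318.9228927825026 232.68497322608675 [1.87256335 0.04893323 1.31448188] [ 0.64142507  0.64941547 -0.29604269 -0.28141101]
62.728335551941775 321.52413524998803 235.3691811464233 [[ 6.97427719e-04 -9.51287435e-01 -3.08304605e-01  7.82181557e-02]
 [ 9.99999716e-01  5.75123119e-04  4.87570156e-04 -1.07414678e-03]
 [-2.86506257e-04 -3.08304857e-01  9.51287566e-01 -1.43240717e-01]
 [ 0.00000000e+00  0.00000000e+00  0.00000000e+00  1.00000000e+00]]
```

View pics/scene0.png

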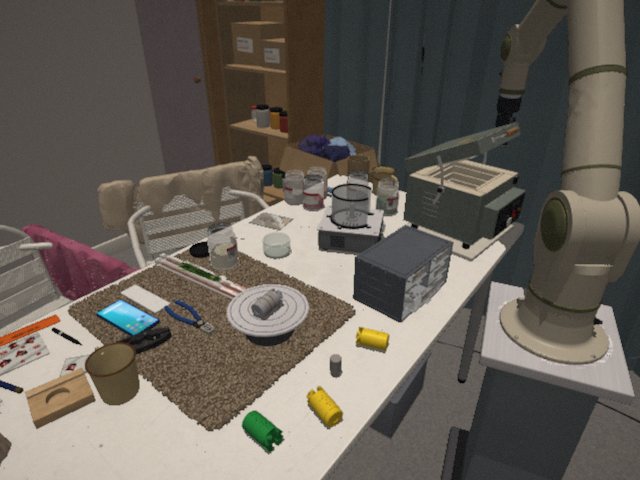

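View pics/side0.png

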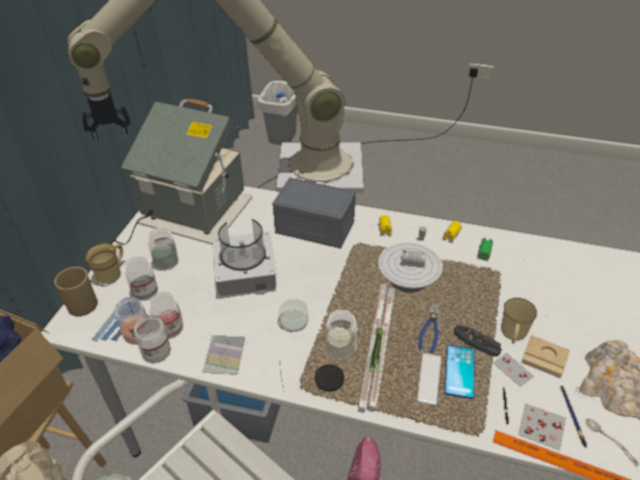

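```bash
cat > h.py <<'E'
import numpy as np,cv2
from scipy.spatial.transform import Rotation as R
from rig import get_state,camera
def cam(n):
    s=get_state();c=camera(n)
    if n=="wrist":
        T=np.eye(4);T[:3,:3]=R.from_quat(s["ee_rot"]).as_matrix();T[:3,3]=s["tcp_pos"];T=T@np.array(c["tool_from_camera"])
        c["o"],c["R"]=T[:3,3],T[:3,:3]
    else: c["o"],c["R"]=np.array(c["origin"]),R.from_quat(c["rotation"]).as_matrix()
    c["f"]=240/np.tan(np.radians(c["fovy"])/2);return c
def ray(c,u,v):
    d=c["R"]@np.array([(u-c["cx"])/c["f"],(v-c["cy"])/c["f"],1]);return d/np.linalg.norm(d)
def plane(c,u,v,z):
    d=ray(c,u,v);return c["o"]+d*(z-c["o"][2])/d[2]
def tri(c1,p1,c2,p2):
    a,b=ray(c1,*p1),ray(c2,*p2);t=np.linalg.lstsq(np.stack([a,-b],1),c2["o"]-c1["o"],rcond=None)[0]
    x,y=c1["o"]+a*t[0],c2["o"]+b*t[1];return (x+y)/2,np.linalg.norm(x-y)
def proj(c,P):
    q=c["R"].T@(np.array(P)-c["o"]);return q[:2]/q[2]*c["f"]+[c["cx"],c["cy"]]
E
python3 - <<'E'
from h import *
C={n:cam(n) for n in("scene","side")}
a,b=C["scene"],C["side"]
def crop(c,x,y,w,h,k): return cv2.resize(c["img"][y:y+h,x:x+w],(w*k,h*k),interpolation=cv2.INTER_CUBIC)
P=[crop(a,222,275,100,75,4),crop(b,370,230,100,75,4),crop(a,315,175,100,75,4),crop(b,200,205,100,75,4)]
cv2.imwrite("pics/c1.png",np.vstack([np.hstack(P[:2]),np.hstack(P[2:])]))
print("drum",tri(a,(267,303),b,(413,257)))
print("wheel",plane(a,268,310,.076),plane(b,410,266,.076))
print("guard",plane(a,351,191,.175),plane(b,241,238,.175))
print("slim",plane(a,336,373,0),plane(b,422,237,0))
print("kiln lid", tri(a,(520,127),b,(192,107)))
E
```

```text
drum (array([0.61685772, 0.28677228, 0.09578244]), np.float64(0.00023151737802151132))
wheel [0.61567132 0.28670446 0.076     ] [0.63464131 0.27787196 0.076     ]
guard [ 0.59564938 -0.22283013  0.175     ] [ 0.62171367 -0.21576481  0.175     ]
slim [0.42849275 0.33650729 0.        ] [0.42283266 0.34463621 0.        ]
kiln lid (array([ 0.16176704, -0.41617353,  0.35719692]), np.float64(0.03270202966658587))
```

View pics/c1.png

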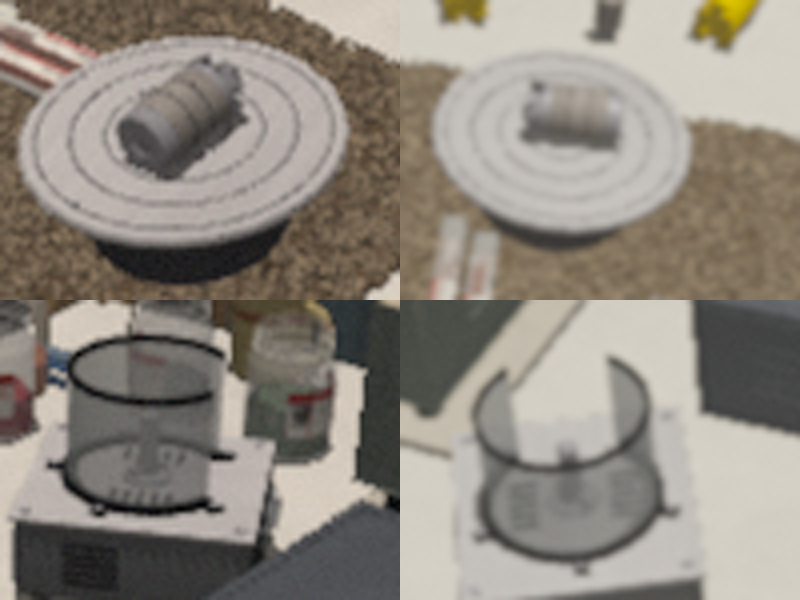

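```bash
python3 - <<'E'
from h import *
a,b=cam("scene"),cam("side")
for n,p,q in [("cap",(256,310.5),(424,260)),("foot",(280,294),(403,256)),("tip",(352.5,204),(242,240))]: print(n,tri(a,p,b,q))
print("tip z.139",plane(a,352.5,204,.139),plane(b,242,240,.139))
# wheel ellipses
print("wheel",plane(a,222+185/4,275+136/4,.076),plane(b,370+161/4,230+139/4,.076))
print("guard",plane(a,315+148/4,175+71/4,.175),plane(b,200+162/4,205+110/4,.175))
for n,u in(("lid scene",[(420,155),(520,127)]),): 
  for p in u: print(n,[plane(a,*p,z).round(3) for z in(.25,.35,.45)])
for p in [(150,105),(228,115),(130,145),(220,165)]: print("side",[plane(b,*p,z).round(3) for z in(.25,.35,.45)])
print("drawer",plane(a,375,230,.133),plane(a,450,240,.133),plane(a,365,265,.133))
E
```

```text
cap (array([0.62751968, 0.31818417, 0.09396559]), np.float64(0.0001808179040114424))
foot (array([0.60664929, 0.25352299, 0.09638544]), np.float64(0.012744551574704548))
tip (array([ 0.58737981, -0.22042258,  0.13433107]), np.float64(0.0023132000059820188))
tip z.139 [ 0.58429727 -0.20843755  0.139     ] [ 0.59099404 -0.2201142   0.139     ]
wheel [0.61689889 0.28325208 0.076     ] [0.62939948 0.27911645 0.076     ]
guard [ 0.58832231 -0.21105516  0.175     ] [ 0.59790065 -0.22003522  0.175     ]
lid scene [array([ 0.431, -0.425,  0.25 ]), array([ 0.381, -0.118,  0.35 ]), array([0.33 , 0.189, 0.45 ])]
lid scene [array([ 0.138, -0.925,  0.25 ]), array([ 0.152, -0.509,  0.35 ]), array([ 0.165, -0.092,  0.45 ])]
side [array([-0.009, -0.613,  0.25 ]), array([ 0.168, -0.55 ,  0.35 ]), array([ 0.344, -0.488,  0.45 ])]
side [array([ 0.062, -0.32 ,  0.25 ]), array([ 0.232, -0.285,  0.35 ]), array([ 0.403, -0.251,  0.45 ])]
side [array([ 0.251, -0.618,  0.25 ]), array([ 0.404, -0.555,  0.35 ]), array([ 0.556, -0.492,  0.45 ])]
side [array([ 0.365, -0.304,  0.25 ]), array([ 0.507, -0.271,  0.35 ]), array([ 0.648, -0.238,  0.45 ])]
drawer [ 0.47396717 -0.08085513  0.133     ] [ 0.27265158 -0.10423149  0.133     ] [0.44475938 0.10363258 0.133     ]
```

```bash
python3 -m creep '[[0,0,-1,-1,1],[0,0,-1,-1,1],[0,0,-1,-1,1],[0,0,-1,-1,1],[0,0,-1,-1,1],[0,0,-1,-1,1],[0,0,-1,-1,1],[0,0,-0.5,-1,1],[0,0,0,-1,1],[0,0,0,-0.8,1]]' 20
```

```text
time: 1.6
tcp_pos: [0.2002, -0.6968, 0.5315]
ee_rot: [0.807, 0.59, -0.0, 0.0]
force: [0.4, 0.4, -0.2]
width: 0.0853
grasp_force: 0.0
```

```bash
python3 -m creep '[[1,1,0,0,1],[1,1,0,0,1],[1,1,0,0,1],[1,0.5,0,0,1],[1,0,0,0,1],[1,0,0,0,1],[1,0,0,0,1],[1,0,0,0,1],[1,0,0,0,1],[1,0,0,0,1]]'; python3 -m creep '[[1,0,0,0,1],[1,0,0,0,1],[1,0,0,0,1],[1,0,0,0,1],[1,0,0,0,1],[1,0,0,0,1],[1,0,0,0,1],[1,0,0,0,1],[1,0,0,0,1],[1,0,0,0,1]]'; python3 -m creep '[[1,-0.5,1,0,1],[1,-0.5,1,0,1],[1,0,1,0,1],[1,0,1,0,1],[1,0,1,0,1],[1,0,1,0,1],[0.5,0,1,0,1],[0,0,0,0,1]]'
python3 - <<'E'
from h import *
c=cam("wrist");cv2.imwrite("pics/w1.png",c["img"])
for P in [(.6275,.318,.096),(.607,.2535,.096)]: print(proj(c,P))
E
```

```text
time: 2.85
tcp_pos: [0.456, -0.3575, 0.5314]
ee_rot: [0.808, 0.589, -0.0, 0.0]
force: [-0.3, -0.3, 0.2]
width: 0.0851
grasp_force: 0.0
time: 4.1
tcp_pos: [0.5785, 0.0231, 0.5314]
ee_rot: [0.808, 0.589, 0.0, 0.0]
force: [-0.1, -0.7, -0.3]
width: 0.0851
grasp_force: 0.0
time: 5.1
tcp_pos: [0.6182, 0.2825, 0.2479]
ee_rot: [0.807, 0.59, -0.003, -0.001]
force: [-0.1, -0.7, 1.3]
width: 0.0855
grasp_force: 0.0
[321.51257873 167.29981266]
[321.52071703 252.3038685 ]
```

View pics/w1.png

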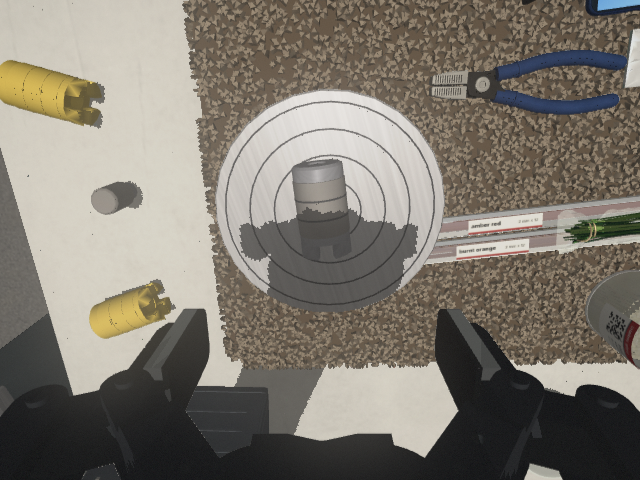

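```bash
python3 - <<'E'
from h import *
c=cam("wrist");s=get_state();M=R.from_quat(s["ee_rot"]).as_matrix()
a=plane(c,318.5,170,.0955);b=plane(c,326,252,.0955);u=(a-b);print(a,b,np.linalg.norm(u))
u/=np.linalg.norm(u);g=a-.007*u
print("axis in tool",M.T@u,"shift tool mm",1000*(M.T@(g-s["tcp_pos"])))
# wheel ellipse centre
print("wheel",plane(c,330,200,.076))
E
```

```text
[0.62604488 0.31576617 0.0955    ] [0.61157087 0.25108492 0.0955    ] 0.06628091879390732
axis in tool [ 9.95868235e-01 -9.08094390e-02 -3.23131608e-04] shift tool mm [ 27.67965909  -4.05705771 156.34504521]
wheel [0.6264323  0.28664626 0.076     ]
```

```bash
python3 -m creep '[[0,0,0,-0.9,1],[0.73,-0.04,1,0,1],[0,0,1,0,1],[0,0,1,0,1],[0,0,0.7,0,1],[0,0,0.6,0,1],[0,0,0,0,1]]'; python3 -m creep '[[0,0,0,0,0],[0,0,0,0,0],[0,0,0,0,0],[0,0,0,0,0],[0,0,0,0,0],[0,0,0,0,0],[0,0,0,0,0],[0,0,0,0,0]]' 20; python3 - <<'E'
from h import *
c=cam("wrist");cv2.imwrite("pics/w2.png",c["img"]);print(get_state()["tcp_pos"])
E
```

```text
time: 6.08
tcp_pos: [0.6252, 0.3091, 0.0798]
ee_rot: [0.781, 0.624, -0.0, 0.0]
force: [-0.5, 0.0, 0.8]
width: 0.0855
grasp_force: 0.0
time: 7.08
tcp_pos: [0.6252, 0.3108, 0.0807]
ee_rot: [0.781, 0.625, 0.001, 0.0]
force: [-0.5, -1.9, 7.9]
width: 0.038
grasp_force: 21.8
[0.62515992 0.31079388 0.080723  ]
```

View pics/w2.png

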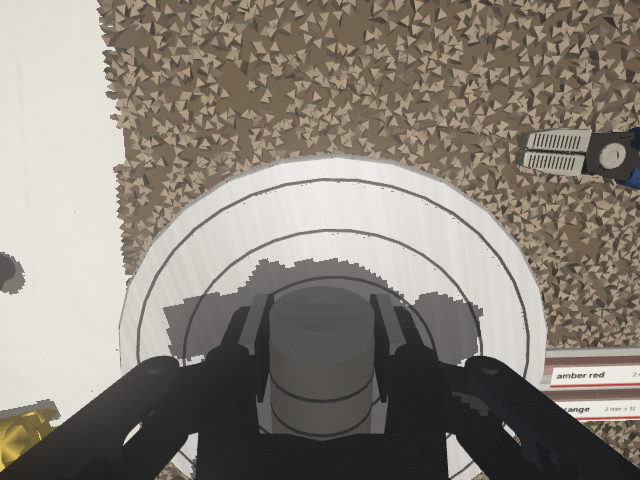

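```bash
python3 -m creep '[[0,0,-0.3,0,0],[0,0,-0.5,0,0],[0,0,-0.7,0,0],[0,0,-1,0,0],[0,0,-1,0,0],[0,0,0,0,0],[0,0,0,0,0],[0,0,0,0,0]]' 20; python3 - <<'E'
from h import *
a=cam("scene");b=cam("side");P=get_state()["tcp_pos"]
def crop(c,k=4,w=100,h=75):
    u,v=proj(c,P).astype(int);print(u,v);return cv2.resize(c["img"][v-37:v+38,u-50:u+50],(400,300),interpolation=cv2.INTER_CUBIC)
w=cam("wrist")
cv2.imwrite("pics/c2.png",np.vstack([np.hstack([crop(a),crop(b)]),np.hstack([cv2.resize(w["img"],(400,300)),np.zeros((300,400,3),np.uint8)])]))
E
```

```text
time: 8.12
tcp_pos: [0.6241, 0.31, 0.2181]
ee_rot: [0.781, 0.625, -0.001, -0.0]
force: [0.5, 0.1, -1.8]
width: 0.0379
grasp_force: 20.9
255 261
425 227
```

View pics/c2.png

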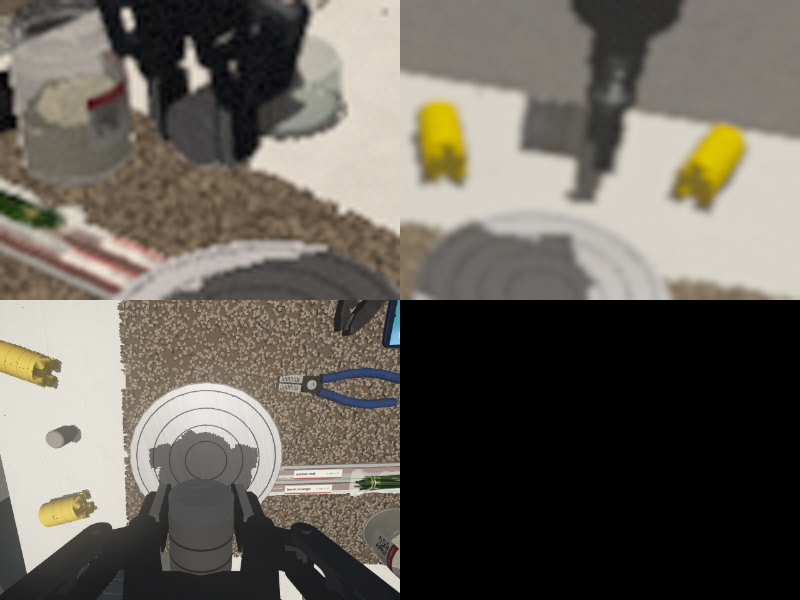

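```bash
python3 - <<'E'
from h import *
c=cam("wrist");s=get_state();M=R.from_quat(s["ee_rot"]).as_matrix();t=s["tcp_pos"]
for v,dz in((291,-.005),(336,.034)):
    p=plane(c,320,v,t[2]+dz);print("cap",1000*(M.T@(p-t)))
g=cv2.cvtColor(c["img"],cv2.COLOR_BGR2HSV);m=((g[...,1]<40)&(g[...,2]>130)).astype(np.uint8)
m[:,:190]=0;m[:,460:]=0;m[:120]=0
m=cv2.morphologyEx(m,cv2.MORPH_OPEN,np.ones((3,3)))
ct=max(cv2.findContours(m,0,1)[0],key=cv2.contourArea)[:,0].astype(float)
P=np.array([plane(c,u,v,.076)[:2] for u,v in ct if v<215+0*u or True])
from scipy.optimize import least_squares
f=least_squares(lambda q:np.hypot(*(P-q).T)-.095,[.626,.286],loss="soft_l1",f_scale=.001)
r=np.hypot(*(P-f.x).T);print("wheel",f.x,np.sum(abs(r-.095)<.002),len(r));
# image rim points
print(ct.min(0),ct.max(0)); print("in tool",1000*(M.T@(np.r_[f.x,.076]-t)),R.from_matrix(M).as_euler("zyx"))
E
```

```text
cap [ 7.19479119 -1.85036742  4.99639235]
cap [ 10.49411506  -1.70880699 -34.00644687]
wheel [0.62272508 0.27713898] 426 1085
[208. 131.] [459. 324.]
in tool [-32.77541195   5.89885443 142.40292467] [-1.34997927e+00 -1.30255087e-03  3.14106586e+00]
```

```bash
python3 - <<'E'
from h import *
c=cam("wrist");s=get_state();M=R.from_quat(s["ee_rot"]).as_matrix();t=s["tcp_pos"]
for p in((330,132),(210,240),(450,240)): print(p,1000*(M.T@(plane(c,*p,.076)-t)))
Q=R.from_quat([.807,.59,-.003,-.001]).as_matrix();T=np.eye(4);T[:3,:3]=Q;T[:3,3]=[.6182,.2825,.2479];T=T@np.array(c["tool_from_camera"]);c["o"],c["R"]=T[:3,3],T[:3,:3]
for p in((330,90),(330,312),(217,200),(444,200)): print(p,plane(c,*p,.076))
E
```

```text
(330, 132) [ 63.18963277   4.70638617 142.51288026]
(210, 240) [-17.00512478 -86.60336637 142.64615333]
(450, 240) [-16.83102257  97.13610698 142.47213146]
(330, 90) [0.65004956 0.36845184 0.076     ]
(330, 312) [0.59453462 0.18949201 0.076     ]
(217, 200) [0.5368459  0.31572532 0.076     ]
(444, 200) [0.71375659 0.2597606  0.076     ]
```

```bash
python3 -m creep '[[1,0.14,0,0,0],[1,0,0,0,0],[1,0,0,0,0],[0.25,0,1,0,0],[0,0,1,0,0],[0,0,0.9,0,0],[0,0,0.75,0,0],[0,0,0,0,0],[0,0,0,0,0]]'; python3 -m creep '[[-0.1,0,0,0,0],[-0.1,0,0,0,0],[0,0,0,0,0]]'
```

```text
time: 9.5
tcp_pos: [0.6589, 0.4368, 0.0743]
ee_rot: [0.781, 0.625, 0.001, -0.0]
force: [1.1, 0.9, -2.1]
width: 0.038
grasp_force: 20.9
time: 9.88
tcp_pos: [0.6574, 0.4287, 0.0745]
ee_rot: [0.781, 0.625, 0.001, -0.0]
force: [0.5, 1.2, -1.2]
width: 0.038
grasp_force: 21.0
```

```bash
python3 -m creep '[[-0.07,0,0,0,0],[0,0,0,0,0]]';python3 -m creep '[[-0.07,0,0,0,0],[0,0,0,0,0]]' | sed -n '2p;4p'; python3 -m creep '[[-0.07,0,0,0,0],[0,0,0,0,0]]'| sed -n '2p;4p'
```

```text
time: 10.12
tcp_pos: [0.6567, 0.4287, 0.0748]
ee_rot: [0.78, 0.625, 0.003, -0.001]
force: [2.4, 8.3, 0.1]
width: 0.0378
grasp_force: 21.1
tcp_pos: [0.6562, 0.4284, 0.0755]
force: [3.9, 11.7, 0.1]
tcp_pos: [0.6558, 0.4279, 0.0763]
force: [3.6, 16.4, 1.5]
```

```bash
for i in 1; do python3 -m creep '[[-0.07,0,-0.17,0,0],[0,0,0,0,0]]'| sed -n '2p;4p'; python3 -m creep '[[-0.06,0,-0.17,0,0],[0,0,0,0,0]]'| sed -n '2p;4p';python3 -m creep '[[-0.06,0,-0.17,0,0],[0,0,0,0,0]]'| sed -n '2p;4p';python3 -m creep '[[-0.12,0,-0.14,0,0],[0,0,0,0,0]]'| sed -n '2p;4p';done;  python3 - <<'E'
from h import *
w=cam("wrist");b=cam("side")
P=get_state()["tcp_pos"];u,v=proj(b,P).astype(int)
cv2.imwrite("pics/c3.png",np.hstack([cv2.resize(w["img"],(400,300)),cv2.resize(b["img"][v-37:v+38,u-50:u+50],(400,300),interpolation=cv2.INTER_CUBIC)]))
E
```

```text
tcp_pos: [0.6552, 0.4232, 0.0829]
force: [2.6, 12.6, 2.8]
tcp_pos: [0.6544, 0.4188, 0.0889]
force: [2.6, 7.7, 1.3]
tcp_pos: [0.6538, 0.4146, 0.095]
force: [1.1, 5.1, 2.7]
tcp_pos: [0.6527, 0.4094, 0.1002]
force: [1.3, 4.9, 1.3]
```

View pics/c3.png

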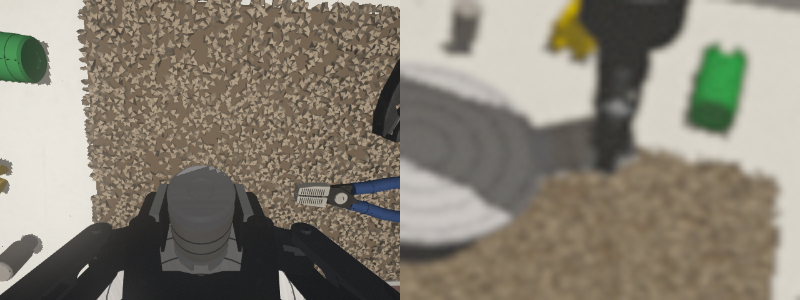

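```bash
python3 -m creep '[[-0.15,0,-0.18,0,0],[0,0,0,0,0]]'| sed -n '2p;4p'; python3 -m creep '[[-0.17,0,-0.14,0,0],[0,0,0,0,0]]'| sed -n '2p;4p';python3 -m creep '[[-0.18,0,-0.1,0,0],[0,0,0,0,0]]'| sed -n '2p;4p';python3 -m creep '[[-0.2,0,-0.06,0,0],[0,0,0,0,0]]'| sed -n '2p;4p'; python3 -m creep '[[-0.2,0,-0.03,0,0],[0,0,0,0,0]]'| sed -n '2p;4p'; python3 - <<'E'
from h import *
w=cam("wrist");b=cam("side")
P=get_state()["tcp_pos"];u,v=proj(b,P).astype(int)
cv2.imwrite("pics/c4.png",np.hstack([cv2.resize(w["img"],(400,300)),cv2.resize(b["img"][v-37:v+38,u-50:u+50],(400,300),interpolation=cv2.INTER_CUBIC)]))
E
```

```text
tcp_pos: [0.6511, 0.4009, 0.1064]
force: [0.3, 0.4, -1.3]
tcp_pos: [0.6497, 0.3942, 0.1121]
force: [0.1, -0.7, -1.8]
tcp_pos: [0.6481, 0.3877, 0.1163]
force: [0.3, -0.4, -2.0]
tcp_pos: [0.6463, 0.3798, 0.1186]
force: [0.5, -0.3, -1.9]
tcp_pos: [0.6445, 0.372, 0.1196]
force: [1.0, -0.5, -2.2]
```

View pics/c4.png

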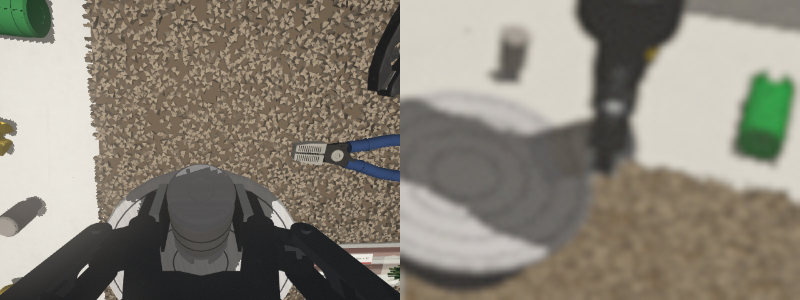

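```bash
python3 - <<'E'
from h import *
for n,roi in(("side",(265,170,100,80)),("scene",(345,215,115,110))):
    c=cam(n);x,y,w,h=roi;g=cv2.cvtColor(c["img"],cv2.COLOR_BGR2HSV)[y:y+h,x:x+w]
    m=((g[...,2]<95)).astype(np.uint8);m=cv2.morphologyEx(m,cv2.MORPH_OPEN,np.ones((5,5)))
    ct=max(cv2.findContours(m,0,1)[0],key=cv2.contourArea);p=cv2.approxPolyDP(ct,3,True)[:,0]+[x,y]
    print(n,cv2.contourArea(ct))
    for q in p: print(q,plane(c,*q,.133)[:2].round(3),plane(c,*q,0)[:2].round(3))
s=get_state();print(s["qpos"])
E
python3 -m creep '[[0,0,-1,0,0],[0,0,-1,0,0],[0,0,-1,0.5,0],[0,0,-0.5,1,0],[0,0,0,1,0],[0,0,0,1,0],[0,0,0,1,0],[0,0,0,1,0],[0,0,0,1,0],[0,0,0,1,0]]'
```

```text
side 2164.0
[353 204] [0.414 0.113] [0.25 0.12]
[349 204] [0.414 0.1  ] [0.25  0.106]
[341 218] [0.483 0.074] [0.326 0.077]
[274 205] [ 0.419 -0.138] [ 0.255 -0.16 ]
[276 232] [ 0.548 -0.123] [ 0.399 -0.142]
[341 247] [0.614 0.073] [0.472 0.076]
[352 222] [0.502 0.108] [0.347 0.115]
scene 6222.0
[459 215] [ 0.27  -0.271] [ 0.287 -0.56 ]
[404 215] [ 0.421 -0.207] [ 0.473 -0.481]
[412 225] [ 0.385 -0.151] [ 0.428 -0.413]
[386 238] [ 0.434 -0.048] [ 0.487 -0.286]
[345 233] [ 0.545 -0.032] [ 0.625 -0.265]
[345 251] [0.512 0.06 ] [ 0.584 -0.153]
[359 254] [0.474 0.06 ] [ 0.538 -0.152]
[355 257] [0.479 0.078] [ 0.544 -0.131]
[353 293] [0.434 0.224] [0.489 0.049]
[345 296] [0.447 0.241] [0.504 0.07 ]
[345 301] [0.441 0.258] [0.497 0.091]
[351 299] [0.431 0.246] [0.485 0.077]
[401 320] [0.315 0.273] [0.342 0.11 ]
[407 277] [0.339 0.115] [ 0.371 -0.085]
[424 265] [0.313 0.048] [ 0.339 -0.168]
[425 271] [0.305 0.073] [ 0.329 -0.136]
[429 271] [0.296 0.07 ] [ 0.319 -0.141]
[432 258] [0.301 0.007] [ 0.324 -0.217]
[451 248] [ 0.264 -0.062] [ 0.279 -0.303]
[451 242] [ 0.269 -0.094] [ 0.284 -0.342]
[419 231] [ 0.36  -0.123] [ 0.396 -0.378]
[417 226] [ 0.371 -0.151] [ 0.41  -0.412]
[459 239] [ 0.251 -0.119] [ 0.263 -0.373]
[-0.30240571  0.7863707  -0.51447563  1.61178508  0.47282472  0.87009518
 -1.22165651]
time: 14.42
tcp_pos: [0.6441, 0.3733, 0.2596]
ee_rot: [0.956, 0.294, -0.0, -0.0]
force: [-0.7, -1.1, -1.5]
width: 0.0379
grasp_force: 21.2
```

```bash
python3 -m creep '[[0,0,0,1,0],[0,0,0,1,0],[0,0,0,1,0],[0,0,0,1,0],[0,0,0,1,0],[0,0,0,1,0],[0,0,0,1,0],[0,0,0,1,0],[0,0,0,1,0]]' |sed -n 3p; python3 -m creep '[[0.2,1,0,0,0],[0,1,0,0,0],[0,1,0,0,0],[0,1,0,0,0],[0,1,0,0,0],[0,1,0,0,0],[0,1,0,0,0],[0,1,0,0,0],[0,1,0,0,0],[0,0.8,0,0,0]]';  python3 - <<'E'
from h import *
w=cam("wrist");b=cam("side")
P=get_state()["tcp_pos"];u,v=proj(b,P).astype(int);print(get_state()["tcp_pos"],get_state()["qpos"],u,v)
cv2.imwrite("pics/c5.png",np.hstack([cv2.resize(w["img"],(400,300)),cv2.resize(b["img"][v-37:v+38,u-50:u+50],(400,300),interpolation=cv2.INTER_CUBIC)]))
E
```

```text
ee_rot: [0.989, -0.151, -0.0, -0.0]
time: 16.8
tcp_pos: [0.5356, -0.0051, 0.2599]
ee_rot: [0.989, -0.15, 0.0, 0.0]
force: [0.6, -0.8, -1.6]
width: 0.0385
grasp_force: 21.2
[ 0.53496381 -0.00746196  0.25984474] [ 0.00692498  0.34130079 -0.13239632  1.99585352  0.06323855  0.80893166
 -2.03694126] 313 196
```

View pics/c5.png

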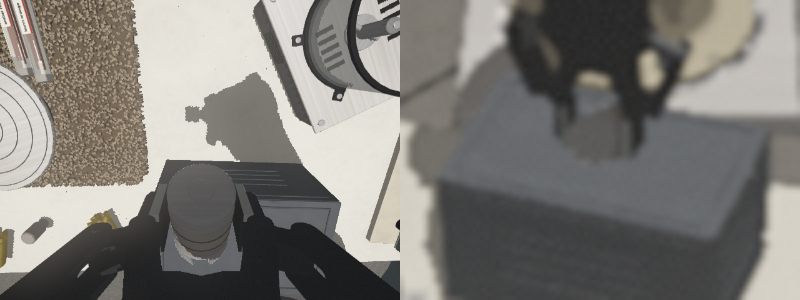

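```bash
python3 - <<'E'
from h import *
c=cam("wrist");s=get_state();M=R.from_quat(s["ee_rot"]).as_matrix();t=s["tcp_pos"]
for p in((264,256),(485,261)): print(1000*(M.T@(plane(c,*p,.133)-t)))
d=M.T@ray(c,322,299);print(d,np.degrees(np.arctan2(d[2],-d[0])))
# grey cap mask columns profile along centre
g=c["img"][240:420:4,322].mean(1) if 0 else c["img"][240:420:5,322].astype(int).mean(1);print(g.round().astype(int))
E
```

```text
[-25.68286152 -39.99256973 126.9116034 ]
[-29.91754155 122.69964644 126.95194155]
[-0.45632208  0.00211658  0.88981216] 62.849903010005065
[225 227 227 226  80 100  96  97  95  96  92  91  90  88  89  88  88  84
  85  84  85  84  83  87  83  80  80  80  79  82  80  80  80  78  75 153]
```

```bash
python3 - <<'E'
from h import *
c=cam("wrist");s=get_state();M=R.from_quat(s["ee_rot"]).as_matrix();t=s["tcp_pos"]
for p,z in(((264,256),0),((485,261),0),((400,320),.133),((543,328),.133)): print(1000*(M.T@(plane(c,*p,z)-t)))
print(c["img"][250:340:4,440].astype(int).mean(1).round())
E
```

```text
[-76.60243992 -61.62259058 259.9599929 ]
[-82.79774235 181.11723906 259.82339052]
[-78.86853777  62.06519318 126.89085062]
[-86.08073911 174.17058079 126.82529801]
[115. 115. 114.  61.  62.  60.  89.  60.  58.  60.  59.  61.  56.  57.
  57.  55.  65.  60.  94. 103.  91. 106. 107.]
```

```bash
python3 -m creep '[[0,0,1,0,0],[0,0,1,0,0],[0,0,0.77,0,0],[-0.3,0,0,0,0],[-0.25,0,0,0,0],[0,0,0,0,0]]'| sed -n '2p;4p'; python3 -m creep '[[-0.1,0,0,0,0],[0,0,0,0,0]]'| sed -n '2p;4p'; python3 -m creep '[[-0.1,0,0,0,0],[0,0,0,0,0]]'| sed -n '2p;4p'
```

```text
tcp_pos: [0.5148, 0.0034, 0.1502]
force: [0.4, 0.2, -1.9]
tcp_pos: [0.5114, 0.0038, 0.1495]
force: [0.4, 0.4, -1.0]
tcp_pos: [0.5071, 0.005, 0.1489]
force: [-0.1, 0.5, -1.2]
```

```bash
python3 -m creep '[[-0.08,0,0,0,0],[0,0,0,0,0]]'| sed -n '2p;4p'; python3 -m creep '[[-0.08,0,0,0,0],[0,0,0,0,0]]'| sed -n '2p;4p';python3 -m creep '[[-0.08,0,0,0,0],[0,0,0,0,0]]'| sed -n '2p;4p'
```

```text
tcp_pos: [0.5041, 0.006, 0.1488]
force: [-0.2, -0.5, -1.8]
tcp_pos: [0.5029, 0.0065, 0.1493]
force: [3.5, -2.1, -2.5]
tcp_pos: [0.5017, 0.0069, 0.15]
force: [8.2, -5.7, 1.6]
```

```bash
python3 -m creep '[[-0.1,0,-0.08,0,0],[-0.06,0,-0.08,0,0],[0,0,0,0,0]]'| sed -n '2p;4p'; python3 -m creep '[[-0.09,0,-0.07,0,0],[-0.09,0,-0.07,0,0],[0,0,0,0,0]]'| sed -n '2p;4p'
```

```text
tcp_pos: [0.4937, 0.0094, 0.1559]
force: [4.8, -2.7, 1.6]
tcp_pos: [0.4853, 0.012, 0.1611]
force: [2.5, -2.1, -0.3]
```

```bash
python3 - <<'E'
from h import *
c=cam("wrist");cv2.imwrite("pics/w6.png",c["img"]);s=get_state();print(s["force"],s["tcp_pos"]);M=R.from_quat(s["ee_rot"]).as_matrix();t=s["tcp_pos"]
for sx in(12,18):
  for th in range(10,95,10):
    a=np.radians(th);o=[]
    for e in(1,-1):
        x=sx*np.cos(a)+e*20*np.sin(a);z=sx*np.sin(a)-e*20*np.cos(a)
        o.append(proj(c,t+M@np.array([x/1000,0,-(.0148+z/1000)]))[1].round())
    print(sx,th,o,end=";")
I=c["img"].astype(int)
print();print(I[200:440:5,322].mean(1).round().astype(int))
for v in range(240,420,10):
    r=np.abs(np.diff(cv2.GaussianBlur(c["img"],(3,3),0)[v,225:420].astype(int).mean(1)));print(v,[int(k)+225 for k in np.where(r>9)[0]])
E
```

```text
[ 2.84791645 -1.77259837 -1.34273155] [0.48532272 0.0119604  0.16097802]
12 10 [np.float64(271.0), np.float64(341.0)];12 20 [np.float64(267.0), np.float64(354.0)];12 30 [np.float64(265.0), np.float64(366.0)];12 40 [np.float64(265.0), np.float64(376.0)];12 50 [np.float64(267.0), np.float64(385.0)];12 60 [np.float64(270.0), np.float64(391.0)];12 70 [np.float64(276.0), np.float64(394.0)];12 80 [np.float64(284.0), np.float64(396.0)];12 90 [np.float64(294.0), np.float64(395.0)];18 10 [np.float64(258.0), np.float64(327.0)];18 20 [np.float64(256.0), np.float64(342.0)];18 30 [np.float64(255.0), np.float64(358.0)];18 40 [np.float64(257.0), np.float64(372.0)];18 50 [np.float64(261.0), np.float64(384.0)];18 60 [np.float64(268.0), np.float64(394.0)];18 70 [np.float64(277.0), np.float64(401.0)];18 80 [np.float64(289.0), np.float64(405.0)];18 90 [np.float64(302.0), np.float64(407.0)];
[122 120 119 118 118 118 117 116  69  68  68  72  86  90  91  91  91  89
  87  89  89  88  88  88  89  88  91  84  86  90  87  88  90  88  85  72
 104 104 104 104 104 104 104 106 106 104 104 103]
240 [245, 246, 247, 248]
250 [240, 241, 242]
260 [234, 235, 236, 237, 303]
270 [229, 230, 231, 356, 358, 359, 360]
280 [225, 226, 274, 275, 277, 368]
290 [269, 373, 374]
300 [252, 390, 391]
310 [248, 249, 262, 264, 378, 380, 393, 394]
320 [230, 245, 259, 260, 263, 264, 265, 377, 378, 379, 382, 383, 396, 397, 398, 412]
330 [225, 226, 241, 242, 256, 257, 265, 266, 376, 377, 384, 385, 386, 400, 401, 415, 416, 417]
340 [237, 238, 253, 254, 255, 269, 270, 372, 373, 374, 387, 388, 389, 404, 405]
350 [247, 248, 253, 254, 271, 272, 273, 275, 369, 370, 371, 388, 389, 394, 395, 396]
360 [269, 270, 271, 285, 358, 371, 372, 373]
370 [267, 268, 269, 344, 373, 374, 375]
380 [265, 266, 267, 375, 376, 377]
390 [263, 264, 265, 377, 378, 379]
400 [254, 255, 257, 261, 262, 263, 379, 380, 381, 385, 386, 387, 388]
410 [255, 256, 257, 385, 386, 387]
```

```bash
cat > th.py <<'E'
from h import *
c=cam("wrist");s=get_state();t=s["tcp_pos"];print(s["time"],t,s["force"])
g=c["img"][230:460,316:328].astype(float).mean((1,2));d=np.diff(cv2.blur(g[:,None],(1,3)).ravel())
print([(230+i,int(d[i])) for i in range(len(d)) if abs(d[i])>3])
E
python3 -m creep '[[-0.13,0,-0.07,0,0],[-0.13,0,-0.06,0,0],[0,0,0,0,0]]'| sed -n '2p;4p'; python3 -m creep '[[-0.13,0,-0.04,0,0],[-0.1,0,-0.02,0,0],[0,0,0,0,0]]'| sed -n '2p;4p'; python3 th.py
```

```text
tcp_pos: [0.4748, 0.0152, 0.1663]
force: [1.7, -0.7, -2.1]
tcp_pos: [0.4663, 0.0178, 0.1686]
force: [3.7, -0.3, -1.8]
20.6 [0.46631374 0.01775965 0.16853662] [ 2.76324304 -0.87308159 -0.70401122]
[(230, 4), (231, 11), (233, -5), (234, -12), (238, 9), (239, 6), (241, -10), (242, -7), (246, 4), (247, 13), (249, -4), (250, -12), (251, 5), (252, 3), (254, -5), (258, 3), (268, 3), (269, 4), (270, 4), (298, -4), (299, -4), (301, 3), (302, 4), (340, -3), (341, -3), (377, 9), (378, 8), (379, 6), (438, -8), (439, -22), (440, -20), (441, -12)]
```

```bash
python3 -m creep '[[0,0,-0.1,0,0],[0.35,0,0,0,0],[0.35,0,0,0,0],[0,0,0.22,0,0],[0,0,0,0,0]]'| sed -n '2p;4p';python3 th.py; python3 -m creep '[[-0.1,0,0,0,0],[0,0,0,0,0]]'| sed -n '2p;4p'; python3 -m creep '[[-0.08,0,0,0,0],[0,0,0,0,0]]'| sed -n '2p;4p';python3 -m creep '[[-0.08,0,0,0,0],[0,0,0,0,0]]'| sed -n '2p;4p'
```

```text
tcp_pos: [0.4924, 0.0092, 0.1625]
force: [0.1, 0.3, -1.2]
21.275 [0.49241363 0.0093426  0.16289469] [-1.28477388  0.70031342 -1.16395286]
[(230, 5), (231, 10), (232, 8), (233, 6), (234, 9), (235, 11), (236, 10), (237, 4), (245, -47), (246, -50), (247, -48), (248, -3), (252, 10), (255, -9), (258, 4), (268, 4), (269, 4), (298, -4), (299, -4), (301, 4), (302, 4), (340, -3), (341, -3), (377, 10), (378, 7), (379, 5), (380, -3), (438, -4), (439, -21), (440, -21), (441, -17)]
tcp_pos: [0.4889, 0.0108, 0.1638]
force: [0.8, -0.2, -1.4]
tcp_pos: [0.4861, 0.0116, 0.1638]
force: [0.6, 0.3, -1.6]
tcp_pos: [0.4835, 0.0126, 0.1639]
force: [1.0, 0.8, 0.9]
```

```bash
python3 - <<'E'
from h import *
P=get_state()["tcp_pos"]
def crop(n):
    c=cam(n);u,v=proj(c,P+[0,0,.0]).astype(int);u0,v0=max(u-40,0),max(v-30,0);print(n,u0,v0)
    return cv2.resize(c["img"][v0:v0+60,u0:u0+80],(400,300),interpolation=cv2.INTER_CUBIC)
w=cam("wrist");o=[crop("scene"),crop("side")]
ww=cv2.resize(w["img"][230:480,160:490],(400,300));ww=cv2.convertScaleAbs(ww,alpha=1.6)
cv2.imwrite("pics/c7.png",cv2.convertScaleAbs(np.vstack([np.hstack(o),np.hstack([ww,cv2.resize(w["img"],(400,300))])]),alpha=1.2))
E
```

```text
scene 321 204
side 280 180
```

View pics/c7.png

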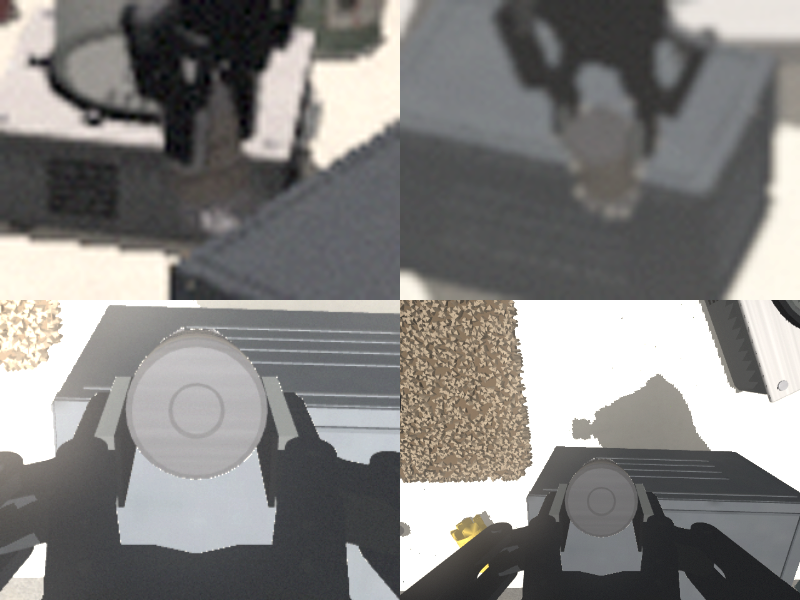

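```bash
python3 -m creep '[[0,0,-0.5,0,0],[0.9,0,0,0,0],[0.9,0,0,0,0],[0,0,0.8,0,0],[0,0,1,0,0],[0,0,0.9,0,0],[0,0,0.2,0,0],[0,0,0,0,0]]'| sed -n '2p;4p'; python3 -m creep '[[0,0,0.12,0,0],[0,0,0,0,0]]'| sed -n '2p;4p';python3 -m creep '[[0,0,0.12,0,0],[0,0,0,0,0]]'| sed -n '2p;4p'
```

```text
tcp_pos: [0.552, -0.0088, 0.0677]
force: [0.3, 0.3, -2.3]
tcp_pos: [0.5526, -0.0088, 0.0636]
force: [-0.4, -0.8, -2.0]
tcp_pos: [0.552, -0.0088, 0.058]
force: [-0.2, -0.1, -1.2]
```

```bash
python3 th.py
```

```text
23.725 [ 0.55207178 -0.00883764  0.05805475] [ 0.09369317 -0.85637309 -2.05392806]
[(252, -8), (253, -12), (254, -9), (255, -3), (258, 3), (268, 3), (269, 3), (298, -4), (299, -3), (301, 3), (302, 3), (377, 18), (378, 41), (379, 39), (380, 23), (397, -3), (398, -45), (399, -44), (400, -40), (403, -3), (439, -4), (440, -5), (441, -6)]
```

```bash
python3 -m creep '[[0,0,0.08,0,0],[0,0,0,0,0]]'| sed -n '2p;4p';python3 -m creep '[[0,0,0.07,0,0],[0,0,0,0,0]]'| sed -n '2p;4p';python3 -m creep '[[0,0,0.07,0,0],[0,0,0,0,0]]'| sed -n '2p;4p';python3 -m creep '[[0,0,0.07,0,0],[0,0,0,0,0]]'| sed -n '2p;4p';python3 th.py
```

```text
tcp_pos: [0.552, -0.0088, 0.0546]
force: [0.5, 0.6, -1.5]
tcp_pos: [0.552, -0.0088, 0.0518]
force: [0.7, 0.0, -0.9]
tcp_pos: [0.552, -0.0088, 0.049]
force: [0.0, -0.2, -2.9]
tcp_pos: [0.552, -0.0088, 0.0463]
force: [0.9, -0.0, -1.3]
24.775 [ 0.55205082 -0.00881535  0.04634839] [ 0.14086615 -0.49751822 -2.63884983]
[(252, -8), (253, -12), (254, -9), (255, -3), (258, 3), (268, 3), (269, 3), (298, -4), (299, -3), (301, 3), (302, 3), (377, 16), (378, 38), (379, 36), (380, 21), (411, -3), (412, -44), (413, -43), (414, -37), (417, -5), (439, -4), (440, -4), (441, -6)]
```

```bash
for k in 1; do python3 -m creep '[[0,0,0.07,0,0],[0,0,0,0,0]]'| sed -n '2p;4p';python3 -m creep '[[0,0,0.07,0,0],[0,0,0,0,0]]'| sed -n '2p;4p';python3 -m creep '[[0,0,0.07,0,0],[0,0,0,0,0]]'| sed -n '2p;4p';python3 -m creep '[[0,0,0.07,0,0],[0,0,0,0,0]]'| sed -n '2p;4p';python3 th.py;done
```

```text
tcp_pos: [0.552, -0.0088, 0.0434]
force: [-0.1, 0.7, -1.8]
tcp_pos: [0.5523, -0.0088, 0.041]
force: [-0.6, 0.1, 3.6]
tcp_pos: [0.5529, -0.0089, 0.0396]
force: [-2.3, 0.3, 20.8]
tcp_pos: [0.5535, -0.0092, 0.0375]
force: [-3.2, -1.5, 28.4]
25.825 [ 0.5534933  -0.00917553  0.03751351] [-4.14134259 -0.72539596 29.1624026 ]
[(256, -4), (257, -11), (258, -10), (259, -6), (262, 3), (272, 3), (273, 3), (302, -3), (303, -3), (305, 3), (306, 3), (383, 8), (384, 34), (385, 38), (386, 29), (387, 3), (425, -3), (426, -42), (427, -42), (428, -36), (431, -4), (439, -3), (440, -4), (441, -5)]
```

```bash
python3 - <<'E'
from h import *
c=cam("wrist");s=get_state();M=R.from_quat(s["ee_rot"]).as_matrix();t=s["tcp_pos"]
for z in(.066,.07,.074): print(z,[(1000*(M.T@(plane(c,321,v,z)-t)))[0].round(1) for v in(257.5,272.5,302.5,306,385)])
print("el",[np.degrees(np.arctan2(-ray(c,321,v)[2],1e-9-(M.T@ray(c,321,v))[0])).round(1) for v in(272,385)])
g=cv2.cvtColor(c["img"],cv2.COLOR_BGR2GRAY)
for r in(4.,):
  m=cv2.HoughCircles(cv2.medianBlur(g[230:420,230:415],3),cv2.HOUGH_GRADIENT,1,200,param1=60,param2=20,minRadius=45,maxRadius=75);print(m)
for v in(300,320,325,330,340): print(v,[int(k)+230 for k in np.where(abs(np.diff(g[v,230:415].astype(int)))>6)[0]])
# predictions for upright drum with axis at tool x0: cap face circle top/bottom, foot far silhouette
for th in(70,75,80,85,90):
  a=np.radians(th)
  # foot inner/lower corner on table: lowest corner touches z=0
  u=np.array([np.cos(a),0,np.sin(a)]);n=np.array([np.sin(a),0,-np.cos(a)])
  pc=lambda s,e: np.array([0,0,.0523])+u*s/1000+n*e/1000   # heights world, x tool rel.
  low=52.3;L=(low-20*np.cos(a))/np.sin(a);S=70-L
  f=lambda p: proj(c,[*(t+M@np.array([p[0],0,0]))[:2],p[2]])[1].round(1)
  print(th,round(S,1),"cap",f(pc(S,20)),f(pc(S,-20)),f(pc(S,18.5)),"foot",f(pc(-L,20)))
E
```

```text
0.066 [np.float64(33.3), np.float64(28.2), np.float64(17.7), np.float64(16.4), np.float64(-14.3)]
0.07 [np.float64(34.8), np.float64(29.9), np.float64(19.8), np.float64(18.6), np.float64(-11.1)]
0.074 [np.float64(36.4), np.float64(31.7), np.float64(21.9), np.float64(20.7), np.float64(-7.9)]
el [np.float64(66.8), np.float64(51.3)]
[[[93.5 98.5 56.6]]]
300 [252, 265, 266, 267, 268, 274, 368, 375, 377, 390]
320 [230, 245, 259, 260, 262, 298, 302, 341, 375, 380, 381, 382, 383, 397, 412, 413]
325 [243, 244, 258, 261, 262, 301, 381, 384, 399]
330 [241, 256, 257, 262, 267, 301, 341, 344, 380, 381, 385, 386, 400, 401]
340 [238, 254, 263, 302, 379, 388, 404, 405]
70 21.6 cap 277.8 405.5 282.6 foot 268.2
75 21.2 cap 284.2 408.4 289.0 foot 259.8
80 20.4 cap 290.6 409.6 295.2 foot 251.4
85 19.2 cap 296.5 409.0 301.0 foot 242.9
90 17.7 cap 301.5 406.3 305.8 foot 234.1
```

```bash
python3 -m creep '[[-0.12,0,0,0,0],[0,0,0,0,0]]'| sed -n '2p;4p';python3 th.py;python3 -m creep '[[-0.12,0,0,0,0],[0,0,0,0,0]]'| sed -n '2p;4p';python3 th.py
```

```text
tcp_pos: [0.5502, -0.0081, 0.0371]
force: [1.7, -3.1, 18.5]
26.175 [ 0.55024133 -0.00810396  0.03707461] [ 1.48707331 -3.04249582 17.83893735]
[(252, -8), (253, -9), (254, -10), (275, 3), (276, 3), (309, 3), (385, 16), (386, 38), (387, 35), (388, 20), (421, -3), (422, -42), (423, -43), (424, -36), (427, -4), (439, -4), (440, -4), (441, -5)]
tcp_pos: [0.5453, -0.0063, 0.0365]
force: [1.6, -1.2, 10.6]
26.475 [ 0.54523513 -0.00625741  0.03643414] [ 2.02480043 -2.16555447 11.95743893]
[(246, -6), (247, -8), (248, -8), (249, -3), (251, -3), (256, -4), (259, 3), (386, 9), (387, 36), (388, 39), (389, 29), (414, -3), (415, -43), (416, -43), (417, -37), (420, -4), (439, -4), (440, -4), (441, -5)]
```

```bash
python3 -m creep '[[-0.12,0,0,0,0],[0,0,0,0,0]]'| sed -n '2p;4p';python3 -m creep '[[-0.12,0,0.03,0,0],[0,0,0,0,0]]'| sed -n '2p;4p';python3 th.py
```

```text
tcp_pos: [0.5406, -0.0045, 0.0362]
force: [2.1, -0.8, 8.8]
tcp_pos: [0.5361, -0.0032, 0.0349]
force: [2.9, -1.4, 7.1]
27.025 [ 0.5360652  -0.00315765  0.03489584] [ 3.26909099 -0.91220294  5.88413095]
[(238, -7), (239, -7), (240, -6), (246, -4), (249, 3), (254, -4), (255, -3), (257, 3), (388, 20), (389, 40), (390, 37), (391, 19), (402, -3), (403, -45), (404, -44), (405, -38), (408, -4), (439, -4), (440, -5), (441, -6)]
```

```bash
python3 -m creep '[[-0.06,0,0,0,0],[0,0,0,0,0.5],[0,0,0,0,0.6],[0,0,0,0,0.8],[0,0,0,0,0.8]]';python3 th.py; python3 -m creep '[[0,0,-1,0,0.9],[0,0,-1,0,0.9],[0,0,-1,0,0.9],[0,0,-0.5,0,0.9],[0,0,0,0,0.9]]'|sed -n 2p; python3 - <<'E'
from h import *
c=cam("wrist");cv2.imwrite("pics/w8.png",c["img"]);s=get_state();M=R.from_quat(s["ee_rot"]).as_matrix();t=s["tcp_pos"]
for P in((0,.07),(0,0)): print(proj(c,[t[0],t[1],P[1]]))
g=cv2.cvtColor(c["img"],cv2.COLOR_BGR2HSV)
m=((g[...,1]<60)&(g[...,2]>50)&(g[...,2]<170)).astype(np.uint8);m=cv2.morphologyEx(m,cv2.MORPH_OPEN,np.ones((5,5)))
for k in cv2.findContours(m,0,1)[0]:
    if cv2.contourArea(k)>1500: print(cv2.boundingRect(k),cv2.contourArea(k))
print(cv2.HoughCircles(cv2.medianBlur(g[...,2],3),cv2.HOUGH_GRADIENT,1,60,param1=80,param2=22,minRadius=22,maxRadius=45))
E
```

```text
time: 27.65
tcp_pos: [0.5312, -0.0024, 0.0339]
ee_rot: [0.989, -0.15, -0.0, 0.0]
force: [-0.0, -0.3, 0.2]
width: 0.068
grasp_force: 0.0
27.7 [ 0.53136313 -0.0024255   0.03393382] [ 0.04125738  0.06677799 -0.11350859]
[(238, -6), (239, -6), (240, -5), (251, -4), (252, -4), (254, 3), (255, 3), (265, -5), (266, -4), (268, 4), (269, 4), (400, -7), (401, -8), (402, -10), (439, -5), (440, -6), (441, -7)]
tcp_pos: [0.5322, -0.0025, 0.1754]
[322.43689202 232.6424865 ]
[322.32389939 207.48443526]
(0, 300, 223, 133) 9250.5
(217, 121, 412, 331) 62814.5
(562, 0, 78, 146) 9250.5
(435, 0, 125, 225) 9286.5
[[[122.5 258.5  44.4]
  [161.5 164.5  44.4]
  [ 78.5 126.5  44.4]
  [ 76.5 208.5  44.4]
  [154.5 104.5  44.4]
  [ 54.5 292.5  44.4]
  [ 51.5  43.5  44.4]
  [174.5 227.5  44.4]
  [158.5 312.5  42.2]
  [321.5 226.5  28.8]
  [106.5  68.5  30. ]
  [612.5 102.5  36.6]
  [161.5  40.5  24.5]]]
```

```bash
python3 - <<'E'
from h import *
c=cam("wrist");s=get_state();M=R.from_quat(s["ee_rot"]).as_matrix();t=s["tcp_pos"]
g=cv2.cvtColor(c["img"],cv2.COLOR_BGR2GRAY)
print(g[160:300:4,321]);print(g[226,270:375:3])
m=cv2.HoughCircles(cv2.medianBlur(g[150:300,250:400],3),cv2.HOUGH_GRADIENT,1,200,param1=80,param2=15,minRadius=24,maxRadius=36)[0,0]+[250,150,0];print(m)
p=plane(c,m[0],m[1],.07);print(p,1000*(M.T@(p-t)))
f=lambda x,y,z: proj(c,p*[1,1,0]+M@np.array([x,y,0])+[0,0,z]).round(1)
print("upright pred: cap",f(.02,0,.07),f(-.02,0,.07),f(0,.02,.07),"foot",f(.02,0,0),f(-.02,0,0),f(0,.02,0))
E
```

```text
[226 228 227 129 126 126  99  96  95  99 103 102 101 104 102 103 100 102
 103 102 100 102 102 102 227 227 224 227 228 229 228 227  77  76  74]
[228 228 228 227 228 229 229 226 105 108 105 105 103 103 103 102 101  99
 101 100  97  98  97  98  98  97  93 120 120 120 119 120 118 117 117]
[320.5 223.5  30.5]
[ 0.53746851 -0.00323633  0.07      ] [  6.29940249  -1.20899518 103.54194332]
upright pred: cap [320.5 193.4] [320.5 252.2] [351.1 223.5] foot [320.7 175.6] [320.7 223.2] [345.  199.8]
```

```bash
python3 -m creep '[[0,0,0,-1,1],[0,0,0,-1,1],[0,0,0,-1,1],[0,0,0,-1,1],[0,0,0,-1,1],[0,0,0,-1,1],[0,0,0,-1,1],[0,0,0,-1,1],[0,0,0,-0.7,1],[0.08,0.1,0,0,1]]'|sed -n 2,3p; python3 - <<'E'
from h import *
c=cam("wrist");s=get_state();M=R.from_quat(s["ee_rot"]).as_matrix();t=s["tcp_pos"]
g=cv2.cvtColor(c["img"],cv2.COLOR_BGR2GRAY)
print("q7",s["qpos"][6])
col=g[160:300:2,321];print(col);print(g[230,270:375:2])
f=lambda x,y,z: proj(c,[*(t+M@np.array([x,y,0]))[:2],z]).round(1)
print("pred",f(.02,0,.07),f(-.02,0,.07),f(0,.02,.07),f(0,-.02,.07))
E
```

```text
tcp_pos: [0.5357, -0.0041, 0.1727]
ee_rot: [0.96, 0.281, -0.001, -0.001]
q7 -1.3926758916632525
[222 222 222 222 220 219 219 221 221 222 221 222 117 103 100  97  96  98
  99 100 107  97  98 156 104 101 101 100  98  99  99  99  96  98  97  95
  96  96  95  96  96  95  93  97  94  95  93  92  93  93 104 116 117 116
 115 117 116 115 116 116 115 116 114 115 115 114 113 114 114 113]
[121 122 122 121 121 122 121 121 121 121 120  97  99  99  99 101  99 187
 191  99  95  98  97  97  96  97  95  96  95  96  91  94  95  95  96  95
  93  94  93  91 114 115 114 114 114 114 115 116 112 113 114 113 113]
pred [325.  202.4] [324.7 260.7] [355.4 232.3] [294.3 232.2]
```

```bash
python3 -m creep '[[0,-0.05,1,0,1],[0,0,1,0,1],[0,0,0.8,0,1],[0,0,0.6,0,1],[0,0,0,0,1]]' 40|sed -n 2,4p;  python3 -m creep '[[0,0,0,0,0],[0,0,0,0,0],[0,0,0,0,0],[0,0,0,0,0],[0,0,0,0,0],[0,0,0,0,0]]' 40; python3 -m creep '[[0,0,-0.5,0,0],[0,0,-1,0,0],[0,0,-1,0,0],[0,0,-1,0,0],[0,0,-1,0,0],[0,0,-0.9,0,0],[0,0,0,0,0]]'; python3 th.py
```

```text
tcp_pos: [0.5342, -0.0022, 0.0362]
ee_rot: [0.96, 0.281, -0.002, -0.0]
force: [-0.7, -1.0, -0.2]
time: 31.1
tcp_pos: [0.5359, -0.0025, 0.0392]
ee_rot: [0.96, 0.281, 0.001, 0.0]
force: [0.2, -1.3, 5.3]
width: 0.0384
grasp_force: 39.4
time: 31.98
tcp_pos: [0.5363, -0.0025, 0.2571]
ee_rot: [0.96, 0.281, 0.003, 0.001]
force: [0.0, 0.3, -2.8]
width: 0.0386
grasp_force: 40.7
32.025 [ 0.53540963 -0.00267018  0.25528204] [ 0.77575879  0.38224004 -3.09955127]
[(236, -7), (237, -7), (238, -6), (257, -3), (258, -6), (260, 3), (261, 6), (271, -4), (272, -7), (273, -3), (274, 3), (275, 6), (276, 3), (400, 5), (401, 6), (402, 6), (438, -6), (439, -21), (440, -20), (441, -14)]
```

```bash
python3 -m creep '[[-0.6,0.95,-0.4,0,0],[-0.6,0.95,0,0,0],[-0.6,0.95,0,0,0],[-0.6,0.95,0,0,0],[-0.13,0.13,0,0,0],[0,0,0,0,0],[0,0,0,0,0]]'|sed -n 1,4p; python3 - <<'E'
from h import *
c=cam("wrist");cv2.imwrite("pics/w9.png",c["img"]);s=get_state();M=R.from_quat(s["ee_rot"]).as_matrix();t=s["tcp_pos"];print(t)
S=np.array([.588,-.217])
print("tip",proj(c,[*S,.139]),"seat",proj(c,[*S,.084]),"guard top",[proj(c,[S[0]+.062*np.cos(a),S[1]+.062*np.sin(a),.175]).round() for a in np.arange(0,6.28,1.57)])
# drum in hand
for v in(237,275,401): print(v,[(1000*(M.T@(plane(c,321,v,t[2]+dz)-t)))[0].round(1) for dz in(.031,-.039)])
g=cv2.cvtColor(c["img"],cv2.COLOR_BGR2GRAY);u,v=proj(c,[*S,.139]).astype(int)
sub=g[max(v-60,0):v+60,max(u-60,0):u+60];print(u,v)
print(cv2.HoughCircles(cv2.medianBlur(g[:260],3),cv2.HOUGH_GRADIENT,1,10,param1=80,param2=18,minRadius=4,maxRadius=16))
a=cv2.resize(sub,(20,20),interpolation=cv2.INTER_AREA);print(a)
E
```

```text
time: 32.9
tcp_pos: [0.5348, -0.1878, 0.2696]
ee_rot: [0.959, 0.282, -0.0, -0.0]
force: [-0.5, -0.3, -1.8]
[ 0.53491721 -0.18778576  0.26979025]
tip [399.54177969 182.26116229] seat [387.14962874 170.3651884 ] guard top [array([476., 103.]), array([326., 136.]), array([354., 271.]), array([488., 245.])]
237 [np.float64(41.6), np.float64(18.6)]
275 [np.float64(29.3), np.float64(-1.5)]
401 [np.float64(-18.2), np.float64(-78.6)]
399 182
[[[ 21.5  49.5  15.4]
  [406.5 179.5  11. ]
  [ 42.5  27.5  13.2]
  [ 43.5  38.5  13.1]
  [ 33.5  39.5   9.6]
  [ 16.5  25.5   7.1]
  [ 29.5  62.5   8.2]]]
[[110 125 119  98 145 203 228 228 229 228 226 225 227 227 225 222 222 222
  222 182]
 [116 159 227 203 145  96 204 225 229 226 226 225 227 225 223 221 221 222
  223 219]
 [152 116 102 161 214 219 226 226 226 225 224 225 225 224 221 220 221 222
  221 219]
 [200 227 185 128  91 196 224 227 223 221 223 226 223 222 220 220 221 222
  218 219]
 [118 112 162 220 205 222 215 206 183 197 208 213 222 220 219 220 220 220
  219 218]
 [226 182 123  93 183 220 202 219 166 194 212 211 208 218 218 218 164 204
  219 2
[... 494 characters left out ...]
 140  98
  215 216]
 [112 111 109 111 109 109 110 124 192 216 214 214 208 119  85 121 188 216
  217 198]
 [111 110 108 108 108 108 109 108 109 147 205 215 156 194 203 145 111 215
  216 113]
 [110 107 109 107 107 108 108 107 107 106 117 172 138  79 111 165 214 216
  153  82]
 [109 107 107 106 107 107 106 107 106 104 106 107 117 124 124 120 215 172
   77  96]
 [107 107 106 105 106 106 106 105 104 104 106 106 107 107 135 198 155  78
   95 106]
 [106 107 105 106 106 105 106 104 103 105 106 105 106 107 101  76  81  96
  106 131]
 [106 105 105 106 106 105 104 103 103 105 105 106  95  77  71  89  97 110
  133 146]
 [105 105 105 105 104 105 104 103 104 105 104  81  77  90  95 103 112 132
  146 146]]
```

```bash
python3 - <<'E'
from h import *
g=cv2.imread("pics/w9.png",0)
print("cols 366..434");
for v in range(146,206,2): print(v," ".join("%3d"%g[v,u] for u in range(366,436,2)))
E
```

```text
cols 366..434
146 137  90 222 226 225 220 219 227 228 224 218 124 150 149 169 176 192 168 220 221 226 227 221 224 222 222 221 219 221 219 219 219 218 220 221
148 225 223 225 225 225 219 224 229 222 163 175 221 215 213 213 216 215 214 215 205 161 218 222 223 222 223 220 222 217 218 219 218 218 220 220
150 225 224 227 224 221 217 226 118 175 220 220 158 136 192 155 215 214 214 213 212 210 207 221 222 222 221 219 220 217 219 219 216 219 220 219
152 224 224 225 225 218 222 193 219 221 219 219 129 169 219 168 214 214 211 209 207 205 207 209 218 222 218 221 215 217 218 217 217 220 220 217
154 222 226 224 222 216 219 202 220 220 218 217 111 159 218 175 208 209 208 210 213 213 212 211 209 189 217 220 216 218 217 215 217 220 218 219
156 222 225 224 217 216 174 219 218 219 217 217 109 151 204 183 163 215 215 214 212 212 209 209 208 206 218 216 217 217 216 216 218 220 216 216
158 225 223 221 217 145 219 218 217 215 214 214 207 108 188 196 154 214 212 211 212 212 210 209 204 205 218 215 217 219 215 218 220 219 219  92
160 225 223 218 211 214 216 214 216 218 220 218 131 137 177 207 157 208 213 21
[... 2533 characters left out ...]
 110 108 109 110 111 111 105 216 219 218 216 214 217 213 213 213 212 214 216 214 216 123  78  73  72  73  71  70  71  95 209
198 106 108 108 108 109 108 108 107 110 110 105 109 211 217 214 215 214 214 213 210 212 216 217 213 216 219 220 122 108  77  72  73  71  71  71
200 108 108 108 109 108 109 108 109 110 106 109 109 110 109 204 217 213 212 213 211 214 216 213 216 217 220 215 213 214 219 114  74  71  69  68
202 107 108 108 109 107 110 107 110 109 106 108 109 108 107 106 203 213 212 211 212 216 216 213 167 211 218 212 214 217 218 215 215 127  76  75
204 107 106 108 108 108 107 109 109 105 108 109 108 108 106 109 107 107 204 209 213 216 212 216  76  71  68 164 204 218 216 213 215 217 131 217
```

```bash
python3 - <<'E'
from h import *
c=cam("wrist");s=get_state();M=R.from_quat(s["ee_rot"]).as_matrix();t=s["tcp_pos"]
for p,z in(((408.3,182),.139),((407.5,179.7),.134)):
    p=plane(c,*p,z);print(p,1000*(M.T@(p-t)),proj(c,[p[0],p[1],.084]))
p=plane(c,408.3,182,.139)
for n,q in(("scene",(352.5,204)),("side",(242,240))):
    k=cam(n);print(n,proj(k,p),q)
print(s["qpos"])
E
```

```text
[ 0.59160852 -0.22212176  0.139     ] [ 29.07126225  59.46532603 130.90721461] [394.49714154 170.15827559]
[ 0.59246607 -0.22207522  0.134     ] [ 29.81728121  59.8926835  135.90705234] [395.0591413 169.2607476]
scene [351.71050759 201.93908654] (352.5, 204)
side [241.30115076 240.13857486] (242, 240)
[ 0.53006957  0.39154099 -0.40035586  1.90536576  0.19328838  0.88241528
 -0.96549146]
```

```bash
python3 -m creep '[[0.38,0.75,0,0,0],[0.38,0.74,0,0,0],[0,0,0,0,0],[0,0,0.7,0,0],[0,0,0.7,0,0],[0,0,0.55,0,0],[0,0,0,0,0]]'; python3 - <<'E'
from h import *
s=get_state();M=R.from_quat(s["ee_rot"]).as_matrix();t=s["tcp_pos"];print(s["tcp_pos"],1000*(M.T@(np.array([.592,-.2221,.139])-t)))
E
```

```text
time: 33.98
tcp_pos: [0.5912, -0.2221, 0.1907]
ee_rot: [0.96, 0.282, -0.001, -0.001]
force: [1.0, 0.3, -1.8]
width: 0.0382
grasp_force: 41.0
[ 0.59118093 -0.22212758  0.1907134 ] [ 0.81987081  0.56492942 51.71031083]
```

```bash
python3 -m creep '[[0.03,0.01,0.15,0,0],[0,0,0.15,0,0],[0,0,0,0,0]]'|sed -n '2p;4p';python3 -m creep '[[0,0,0.15,0,0],[0,0,0,0,0]]'|sed -n '2p;4p';python3 -m creep '[[0,0,0.15,0,0],[0,0,0,0,0]]'|sed -n '2p;4p'
```

```text
tcp_pos: [0.5937, -0.2228, 0.1801]
force: [-0.1, -0.5, -1.0]
tcp_pos: [0.5936, -0.2228, 0.1736]
force: [-0.0, 1.0, -1.2]
tcp_pos: [0.5935, -0.2228, 0.1675]
force: [0.2, 1.0, -1.9]
```

```bash
python3 -m creep '[[0,0,0.2,0,0],[0,0,0.2,0,0],[0,0,0,0,0]]'|sed -n '2p;4p';python3 -m creep '[[0,0,0.2,0,0],[0,0,0.1,0,0],[0,0,0,0,0]]'|sed -n '2p;4p';python3 -m creep '[[0,0,0.1,0,0],[0,0,0,0,0]]'|sed -n '2p;4p'
```

```text
tcp_pos: [0.5933, -0.2227, 0.1511]
force: [-0.3, -0.1, -2.0]
tcp_pos: [0.5936, -0.2228, 0.1396]
force: [0.2, -1.4, -1.7]
tcp_pos: [0.5937, -0.2228, 0.1358]
force: [-0.3, -0.1, -1.7]
```

```bash
python3 -m creep '[[0,0,0.07,0,0],[0,0,0,0,0]]'|sed -n '2p;4p';python3 -m creep '[[0,0,0.07,0,0],[0,0,0,0,0]]'|sed -n '2p;4p';python3 -m creep '[[0,0,0.07,0,0],[0,0,0,0,0]]'|sed -n '2p;4p'
```

```text
tcp_pos: [0.5937, -0.2228, 0.1331]
force: [-0.6, 0.2, -1.9]
tcp_pos: [0.5942, -0.2228, 0.1308]
force: [-0.5, -0.2, 3.2]
tcp_pos: [0.5948, -0.2225, 0.13]
force: [-4.1, 2.3, 20.7]
```

```bash
python3 -m creep '[[0,0,-0.03,-0.5,0],[0,0,0,-1,0],[0,0,0,0,0]]'|sed -n '2p;4p';for i in 1; do python3 -m creep '[[0,0,0,-1,0],[0,0,0,-1,0],[0,0,0,0,0]]'|sed -n '2,4p';python3 -m creep '[[0,0,0,-1,0],[0,0,0,-1,0],[0,0,0,0,0]]'|sed -n '2,4p';done; python3 -c "
from rig import get_state;print(get_state()['qpos'][6],get_state()['torque'])"
```

```text
tcp_pos: [0.5947, -0.2228, 0.1307]
force: [-3.8, 0.9, 15.8]
tcp_pos: [0.5947, -0.2226, 0.1307]
ee_rot: [0.896, 0.445, 0.001, 0.001]
force: [-3.4, 1.9, 15.7]
tcp_pos: [0.5946, -0.2223, 0.1306]
ee_rot: [0.847, 0.532, 0.001, 0.001]
force: [-3.1, 2.5, 16.8]
-0.5998745076061875 [0.56399113 0.81143072 0.16598415]
```

```bash
python3 -m creep '[[-0.02,-0.035,0,-1,0],[0,0,0,-1,0],[0,0,0,0,0]]'|sed -n '2,4p';python3 -m creep '[[0,0,0,-1,0],[0,0,0,-1,0],[0,0,0,0,0]]'|sed -n '2,4p';python3 -m creep '[[0,0,0,-1,0],[0,0,0,-1,0],[0,0,0,0,0]]'|sed -n '2,4p'
```

```text
tcp_pos: [0.5941, -0.2228, 0.1304]
ee_rot: [0.79, 0.614, 0.002, 0.001]
force: [0.7, 1.3, 9.1]
tcp_pos: [0.5919, -0.223, 0.1285]
ee_rot: [0.725, 0.689, -0.0, -0.0]
force: [0.2, 0.1, -0.1]
tcp_pos: [0.5921, -0.2231, 0.1285]
ee_rot: [0.654, 0.757, 0.0, -0.0]
force: [0.8, 0.2, -1.5]
```

```bash
python3 -m creep '[[0,0,0.05,0,0],[0,0,0,0,0]]'|sed -n '2,4p';python3 -m creep '[[0,0,0.06,0,0],[0,0,0,0,0]]'|sed -n '2,4p';python3 -m creep '[[0,0,0.06,0,0],[0,0,0,0,0]]'|sed -n '2,4p'
```

```text
tcp_pos: [0.5921, -0.2229, 0.1267]
ee_rot: [0.653, 0.757, -0.0, -0.0]
force: [0.2, 0.8, -1.4]
tcp_pos: [0.5921, -0.2229, 0.1242]
ee_rot: [0.653, 0.758, -0.0, -0.0]
force: [-0.1, 0.7, -1.7]
tcp_pos: [0.5925, -0.223, 0.1232]
ee_rot: [0.653, 0.758, -0.0, 0.001]
force: [-3.9, 0.3, 9.1]
```

```bash
python3 -m creep '[[0,0,-0.02,0,0],[0,0,0,0,0.55],[0,0,0,0,0.65],[0,0,0,0,0.65],[0,0,0,0,0.65]]'; python3 -m creep '[[0,0,-0.3,0,0.65],[0,0,-0.6,0,0.65],[0,0,-1,0,0.65],[0,0,-1,0,0.65],[0,0,-1,0,0.65],[0,0,-0.5,0,0.65],[0,0,0,0,0.65]]'; python3 - <<'E'
from h import *
c=cam("wrist");s=get_state();M=R.from_quat(s["ee_rot"]).as_matrix();t=s["tcp_pos"];print(t)
g=cv2.cvtColor(c["img"],cv2.COLOR_BGR2GRAY)
S=np.array([.592,-.2221]);f=lambda x,y,z: proj(c,np.r_[S,0]+M@np.array([x,y,0])+[0,0,z]).round(1)
for z in(.154,.162): print(z,f(.02,0,z),f(-.02,0,z),f(0,.02,z),f(0,-.02,z))
u,v=f(0,0,.154).astype(int)
print(u,v);print(g[v-50:v+51:2,u]);print(g[v,u-50:u+51:2])
m=cv2.HoughCircles(cv2.medianBlur(g[v-60:v+60,u-60:u+60],3),cv2.HOUGH_GRADIENT,1,200,param1=60,param2=12,minRadius=25,maxRadius=45)
if m is not None:
    m=m[0,0]+[u-60,v-60,0];print(m,plane(c,m[0],m[1],.154))
E
```

```text
time: 40.22
tcp_pos: [0.5922, -0.2229, 0.1228]
ee_rot: [0.652, 0.758, -0.0, -0.0]
force: [-0.7, -0.2, 1.4]
width: 0.0559
grasp_force: 0.0
time: 41.1
tcp_pos: [0.5927, -0.223, 0.3002]
ee_rot: [0.653, 0.758, 0.0, 0.001]
force: [-0.0, -0.5, -0.4]
width: 0.0558
grasp_force: 0.0
[ 0.59195937 -0.22309203  0.29870224]
0.154 [321.7 190.6] [321.6 241.4] [347.9 216.5] [295.3 216.5]
0.162 [321.7 192.8] [321.6 244.8] [348.6 219.4] [294.7 219.4]
321 216
[ 85 189 187 184 171 128  80  81  78  83  82  87  85 110 134 171 170 168
 166 165 166  93  79  80  79  80  77  80  80  78  78  79  79  76  76  73
  76  63  49  53  86  84  86  86  85  83  44  67  77  79  78]
[ 89  86  87  88  88  87  88  85  85  87  88  87  85  76  77  80  79  78
  77  80  78  78  80  80  78  80  78  79  80  79  79  79  78  80 157 164
 145  77  91  90  90  90  90 180 182 175  90  90  91  91  92]
[310.5        228.5         37.70000076] [ 0.58496001 -0.23279376  0.154     ]
```

```bash
python3 -c "
from rig import get_state,job_done
s=get_state();print(s['force'],s['grasp_force']);print(job_done())"
```

```text
[-0.13601579 -0.1337255  -1.4295239 ] 0.0
the job is handed in; nothing more can be done
None
```

I stood the drum on its foot on the bare table, let go, took it again from above, turned it home on the spindle and released it. I handed the job in at about 41 s; final height and force readings fit a fully seated drum, but no verdict came back.

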